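Put the prep machine's blades away

ROBOT

A 6-joint arm with a two-finger parallel gripper is mounted at the origin on the work surface. World frame = base frame: x ahead of the robot, y to its left, z up, the work surface at z = 0. Lengths are in m, angles in rad, forces in N, time in s.
With the tool pointing down it reaches from about 0.425 to 0.95 m from the base axis. Payload 3.5 kg.
Tool frame: the origin (TCP) lies midway between the tips of the shut fingers; the grasp point (between the pads) lies env.hold_point_z behind it (env.hold_point_z is the distance from the TCP to the grasp point, in m); z points along the fingers, y is the line along which they close (so a half turn about z gives the same grasp; the last joint's range is limited). The gripper opens to 85 mm and grips with 20 to 120 N. Pads are 22 mm wide; open, the fingers measure 114 mm over their backs; the gripper's body (76 mm by 85 mm) begins 54 mm behind the grasp point. The pads swing forward as they close: fully open they stand 13 mm farther back than shut.
Start: joints at [-1.488, 0.286, 1.577, -0, 1.279, -0.15], TCP at [0.156, -0.657, 0.231] pointing down, gripper open.
Joint ranges: [-2.77, 2.77], [-0.9, 2.22], [0.21, 2.48], [-1.53, 4.67], [0.24, 2.81], [-2.84, 2.84]. Speed limits (rad/s): [2.79, 2.79, 3.14, 3.14, 3.14, 3.14].

INTERFACE

Orientations are given as a unit quaternion [w, x, y, z].
In Python, from station import env gives the robot as it stands. Calls block until the motion is done:
- env.move_to(position, orientation): joint-space move of the TCP to a pose.
- env.line_to(position, velocity=0.15, frame=None): straight line of the TCP; frame=None keeps the orientation; velocity is the mean speed in m/s.
- env.move_j(angles): joint-space move.
- env.grip(opening, force=None): opening from 0.0 (shut) to 1.0 (fully open); force is the grip in N (None keeps the last); returns when the fingers have stopped.
- env.wait(seconds).
- env.ik(position, orientation): joint angles nearest the present ones, or None.
- env.sense(): the state.
- env.camera(name): name is "scene" or "top"; returns the picture (384x512x3 uint8, red, green, blue); there is no depth.
- env.camera_model(name): a dict with "fx", "fy", "cx", "cy" (pixels), "extrinsics" (4x4, takes a point from world to camera coordinates). Camera axes: x right, y down, z forward; pixel columns grow to the right and rows downward; lengths in m; the calibration is good to about 2 mm. A picture is of the moment at which its call begins. camera_model takes no time and is no camera call.
A pose or a line that the arm cannot do raises env.MotionError and nothing moves.
- env.hand_in(): hands the job in; it is judged then, once.
The state is a dict: "t": time; "joint_pos": joint angles; "dq": joint speeds; "tau": joint torques, N m; "tool_pos": TCP position; "tool_rot": TCP orientation; "contact_force": force on the tool from outside, world axes, zero at the start; "torque": the same for the moment, N m; "opening": opening from 0.0 (shut) to 1.0 (fully open); "grasp_force": force on a finger pad.
Only numpy, scipy, OpenCV 4.12 (cv2) and the standard library are available. Lean on these libraries where they do the work, as an engineer would, in place of code of your own. Each camera call takes 0.05 s, during which the arm holds its last target. There are 200 camera calls.

TASK

Put the food-prep machine's washed blades away: slide every blade cassette that is there into the dock with the end stop of its own colour, pushing it past the sprung ball until it clicks in fully home. Stack the three metal cutting plates flat and neatly centred on the round wooden stand, coarsest holes at the bottom and finest on top, and lay the blue cover disc on the stack. Leave the bottles, cup, bowl and other kitchen things where they are.

Things in the scene. Friction and masses are not known exactly. Their poses are not given: they have to be found in the camera images.
- cassette_green: green plastic blade cassette, a block 60 long (its x) x 40 wide (y) x 32 high, 140 g, lying flat; origin: centre of its underside, z up. Steel blades in a black window on top. A groove 9 wide, 4 deep, runs full height down the middle of each long side; both ends taper by 3.5 per side over 6 mm. Same when turned half round. Absent (None) in some starts.
- cassette_yellow: yellow plastic blade cassette, a block 60 long (its x) x 40 wide (y) x 32 high, 140 g, lying flat; origin: centre of its underside, z up. Steel blades in a black window on top. A groove 9 wide, 4 deep, runs full height down the middle of each long side; both ends taper by 3.5 per side over 6 mm. Same when turned half round. Absent (None) in some starts.
- cassette_red: red plastic blade cassette, a block 60 long (its x) x 40 wide (y) x 32 high, 140 g, lying flat; origin: centre of its underside, z up. Steel blades in a black window on top. A groove 9 wide, 4 deep, runs full height down the middle of each long side; both ends taper by 3.5 per side over 6 mm. Same when turned half round. Absent (None) in some starts.
- cassette_blue: blue plastic blade cassette, a block 60 long (its x) x 40 wide (y) x 32 high, 140 g, lying flat; origin: centre of its underside, z up. Steel blades in a black window on top. A groove 9 wide, 4 deep, runs full height down the middle of each long side; both ends taper by 3.5 per side over 6 mm. Same when turned half round. Absent (None) in some starts.
- home_green (a point): where the green cassette's underside centre must end: floor of the dock with the green stop, 6 above the table. x points into the dock, z up. Open-topped channel: walls 12 high, 8 thick, 42 apart, from x=-26 to the stop's face at x=+30 (stop 16 high); before that they flare to 62 apart at x=-52; base plate under it from x=-110. Docks stand 84 apart in y in varying order. Enter along +x.
- home_yellow (a point): where the yellow cassette's underside centre must end: floor of the dock with the yellow stop, 6 above the table. x points into the dock, z up. Open-topped channel: walls 12 high, 8 thick, 42 apart, from x=-26 to the stop's face at x=+30 (stop 16 high); before that they flare to 62 apart at x=-52; base plate under it from x=-110. Docks stand 84 apart in y in varying order. Enter along +x.
- home_red (a point): where the red cassette's underside centre must end: floor of the dock with the red stop, 6 above the table. x points into the dock, z up. Open-topped channel: walls 12 high, 8 thick, 42 apart, from x=-26 to the stop's face at x=+30 (stop 16 high); before that they flare to 62 apart at x=-52; base plate under it from x=-110. Docks stand 84 apart in y in varying order. Enter along +x.
- home_blue (a point): where the blue cassette's underside centre must end: floor of the dock with the blue stop, 6 above the table. x points into the dock, z up. Open-topped channel: walls 12 high, 8 thick, 42 apart, from x=-26 to the stop's face at x=+30 (stop 16 high); before that they flare to 62 apart at x=-52; base plate under it from x=-110. Docks stand 84 apart in y in varying order. Enter along +x.
- catch_green (a joint): sprung steel ball, radius 6, centre 6 above the floor, in the +y wall of the green dock beside home: 0 = out, 4 mm into the channel; grows (m) as it is pressed into the wall, at most 0.0055. Reads 0.002 to 0.004 while a cassette's side rides past it, below 0.0015 when snapped into its groove. Spring 3 N when out, 1.5 N more per mm: push 5 to 20 N to pass.
- catch_yellow (a joint): sprung steel ball, radius 6, centre 6 above the floor, in the +y wall of the yellow dock beside home: 0 = out, 4 mm into the channel; grows (m) as it is pressed into the wall, at most 0.0055. Reads 0.002 to 0.004 while a cassette's side rides past it, below 0.0015 when snapped into its groove. Spring 3 N when out, 1.5 N more per mm: push 5 to 20 N to pass.
- catch_red (a joint): sprung steel ball, radius 6, centre 6 above the floor, in the +y wall of the red dock beside home: 0 = out, 4 mm into the channel; grows (m) as it is pressed into the wall, at most 0.0055. Reads 0.002 to 0.004 while a cassette's side rides past it, below 0.0015 when snapped into its groove. Spring 3 N when out, 1.5 N more per mm: push 5 to 20 N to pass.
- catch_blue (a joint): sprung steel ball, radius 6, centre 6 above the floor, in the +y wall of the blue dock beside home: 0 = out, 4 mm into the channel; grows (m) as it is pressed into the wall, at most 0.0055. Reads 0.002 to 0.004 while a cassette's side rides past it, below 0.0015 when snapped into its groove. Spring 3 N when out, 1.5 N more per mm: push 5 to 20 N to pass.
- plate_coarse: bright metal cutting plate, a disc 62 in diameter and 10 thick, about 150 g, with 5 large holes (16 mm) showing as black spots on its upper face; origin at the centre of its underside, z up.
- plate_medium: bright metal cutting plate, a disc 62 in diameter and 10 thick, about 150 g, with 16 medium holes (8 mm) showing as black spots on its upper face; origin at the centre of its underside, z up.
- plate_fine: bright metal cutting plate, a disc 62 in diameter and 10 thick, about 150 g, with 60 tiny holes (3.6 mm) showing as black spots on its upper face; origin at the centre of its underside, z up.
- cover: blue plastic cover disc with a white round patch on top, 62 in diameter, 12 thick, 60 g; origin at the centre of its underside, z up.
- stand_top (a point): centre of the flat top of the round wooden stand, 100 in diameter, 12 high, fixed to the table; z up.
- spray_bottle: white spray bottle, 76 in diameter, 190 high; does not belong to the job, leave it where it is. Origin under its middle.
- cleaner_bottle: purple cleaner bottle, 68 in diameter, 192 high; does not belong to the job, leave it where it is. Origin under its middle.
- salt_jar: small jar with a red cap, 48 in diameter, 62 high; does not belong to the job, leave it where it is. Origin under its middle.
- ramekin: small white bowl, 72 in diameter, 40 high; does not belong to the job, leave it where it is. Origin under its middle.
- tin_cup: steel cup, 64 in diameter, 60 high; does not belong to the job, leave it where it is. Origin under its middle.
- brush: brush lying flat; does not belong to the job, leave it where it is. Origin under its middle.
- spatula: spatula lying flat; does not belong to the job, leave it where it is. Origin under its middle.

How it is judged:
By the outcome, as a careful person would: the job done as asked, in the order asked, and still so for the second after the job is handed in, with the robot touching nothing.
Of cassette_green, cassette_yellow, cassette_red, cassette_blue only 2 to 4 are there at a start; the rules pass over those that are not, and their reading is None.
At some moment in a run one of cassette_green, cassette_yellow, cassette_red, cassette_blue may be knocked a few centimetres aside while the robot is not near it.
Once in a run the grip may slacken for a moment while it holds something.
It also fails if it takes over 210 s, if anything falls off the work surface, if the arm or the gripper's body presses on something with over 40 N, if the wrist force passes 120 N, or if a joint passes its speed limit or range.

## Working session

There is one attempt and no reset: what is moved stays moved. The work goes in short steps, each a Python script; the robot and the scene stay as the last script left them, time stands still between calls to the robot, and variables do not carry over. Pictures are saved under pics/ and viewed, at most 14 in all, crops included, and the job is handed in when it is done.

```bash
ls; mkdir -p pics; python3 - <<'E'
from station import env
import cv2
for n in("top","scene"):
    m=env.camera_model(n);print(n,m)
    im=env.camera(n);cv2.imwrite(f"pics/{n}0.png",cv2.resize(im[:,:,::-1],(800,600),interpolation=cv2.INTER_CUBIC)); cv2.imwrite(f"raw_{n}0.png",im[:,:,::-1])
s=env.sense();print(s,env.hold_point_z)
E
```

```text
pics
station.py
top {'fx': 472.3064296307155, 'fy': 472.3064296307155, 'cx': 252.1331034587248, 'cy': 192.24145549984095, 'extrinsics': array([[ 1.06901483e-03, -9.99960721e-01,  8.79845114e-03,
         9.17118261e-03],
       [-9.98251982e-01, -1.58702212e-03, -5.90801280e-02,
         5.00212898e-01],
       [ 5.90917708e-02, -8.71991376e-03, -9.98214469e-01,
         1.40457406e+00],
       [ 0.00000000e+00,  0.00000000e+00,  0.00000000e+00,
         1.00000000e+00]])}
scene {'fx': 496.97347429833457, 'fy': 496.97347429833457, 'cx': 249.75855691007376, 'cy': 183.53810618619792, 'extrinsics': array([[-0.58862752,  0.80816811,  0.01954363,  0.2882825 ],
       [ 0.45564802,  0.35164584, -0.81775918, -0.19382389],
       [-0.66775933, -0.47245054, -0.57522862,  1.95782032],
       [ 0.        ,  0.        ,  0.        ,  1.        ]])}
{'t': 0.1, 'joint_pos': array([-1.48803100e+00,  2.87136066e-01,  1.57802752e+00,  7.00105526e-06,
        1.27859541e+00, -1.49997815e-01]), 'dq': array([-0.00016859, -0.00221523, -0.00259826,  0.001443  , -0.00100077,
       -0.00093501]), 'tau': array([ 7.37707778e-04, -4.07297587e+01, -2.93696898e+01, -1.53426495e-04,
        3.45578774e-03, -4.34187385e-06]), 'tool_pos': array([ 0.15568271, -0.65619396,  0.23004783]), 'tool_rot': array([-1.08244798e-03,  9.93234841e-01,  1.16117949e-01,  3.97544979e-05]), 'contact_force': array([-0.53041362,  0.18753259, -0.06152157]), 'torque': array([-0.01608941,  0.01306725, -0.04307873]), 'grasp_force': 0.0, 'opening': 0.9986834966686657} 0.0187
```

View pics/top0.png

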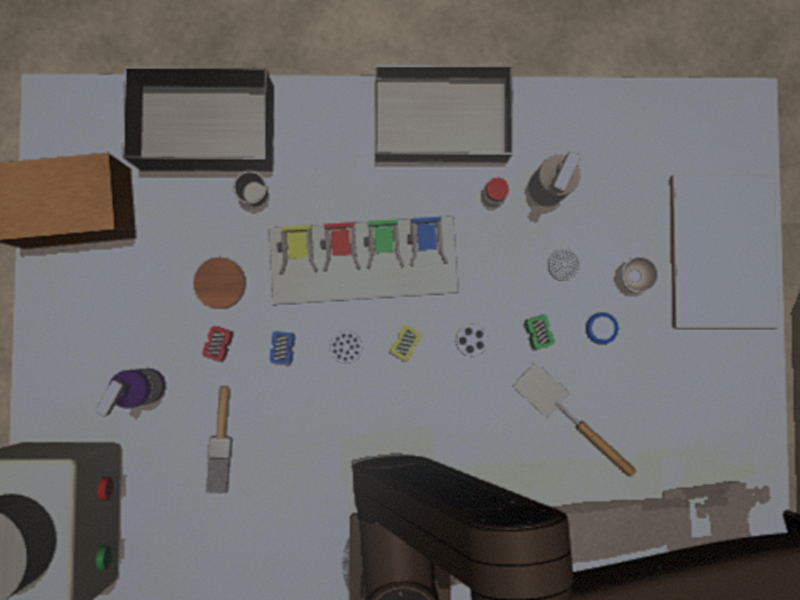

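View pics/scene0.png

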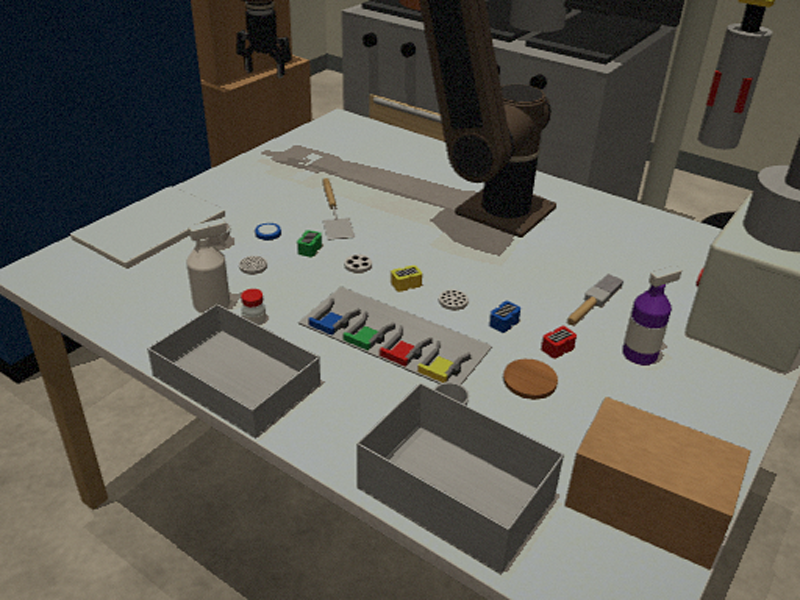

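The top view (800x600 scale) shows all four cassettes: red (217,344), blue (282,348), yellow (405,343) and green (540,332). The discs are medium (346,347), coarse (472,340), fine (563,265) and cover (602,328), and the stand is at (219,282). The docks at row ~240 run yellow, red, green, blue from the left, with their stops on the far side. The scene view agrees.

```bash
cat > vis.py <<'E'
import cv2,numpy as np
from station import env
M={n:env.camera_model(n) for n in("top","scene")}
def proj(p,n="top"):
    m=M[n];E=m["extrinsics"];c=E[:3,:3]@np.asarray(p,float)+E[:3,3]
    return np.array([m["fx"]*c[0]/c[2]+m["cx"],m["fy"]*c[1]/c[2]+m["cy"]])
def cast(uv,z,n="top"):
    m=M[n];E=m["extrinsics"];R=E[:3,:3];C=-R.T@E[:3,3]
    d=R.T@np.array([(uv[0]-m["cx"])/m["fx"],(uv[1]-m["cy"])/m["fy"],1]);return C+d*(z-C[2])/d[2]
HUE={"red":(170,10),"yellow":(20,35),"green":(45,80),"blue":(100,128)}
def cmask(im,c,smin=110,vmin=50):
    h,s,v=cv2.split(cv2.cvtColor(im,cv2.COLOR_RGB2HSV));a,b=HUE[c]
    k=((h>=a)&(h<=b)) if a<b else ((h>=a)|(h<=b))
    return (k&(s>=smin)&(v>=vmin)).astype(np.uint8)
def blobs(mask,amin=15):
    n,l,st,ce=cv2.connectedComponentsWithStats(mask,connectivity=8)
    return [(st[i,4],ce[i],(l==i).astype(np.uint8)) for i in range(1,n) if st[i,4]>=amin]
E
python3 - <<'E'
from vis import *
t=cv2.imread("raw_top0.png");s=cv2.imread("raw_scene0.png")
cv2.imwrite("pics/ct.png",cv2.resize(t[130:200,165:300],None,fx=5.9,fy=5.9,interpolation=cv2.INTER_CUBIC))
cv2.imwrite("pics/cs.png",cv2.resize(s[180:250,185:320],None,fx=5.9,fy=5.9,interpolation=cv2.INTER_CUBIC))
for n,im in(("top",t),("scene",s)):
  for c in HUE:
    for a,ce,m in blobs(cmask(im[:,:,::-1],c)):
        print(n,c,a,ce.round(1),cast(ce,.016,n).round(3)[:2],[round(x,1) for x in cv2.minAreaRect(cv2.findNonZero(m))[1]])
E
```

```text
top red 152 [317.8 120.5] [ 0.718 -0.189] [13.0, 13.0]
top red 42 [215.9 143.8] [0.646 0.119] [2.0, 17.0]
top red 172 [217.5 154.8] [0.613 0.114] [15.0, 11.0]
top red 457 [139.3 181. ] [0.533 0.348] [31.0, 30.0]
top red 131 [138.5 219.5] [0.418 0.349] [13.3, 19.6]
top red 71 [ 65.2 312.6] [0.144 0.56 ] [13.0, 6.0]
top yellow 36 [188.6 145.5] [0.641 0.202] [2.1, 18.0]
top yellow 163 [189.7 156.5] [0.608 0.198] [15.0, 10.0]
top yellow 22 [259.5 211.6] [ 0.442 -0.012] [5.2, 9.8]
top yellow 35 [256.1 224.4] [ 0.404 -0.002] [11.6, 8.0]
top green 18 [242.7 147.9] [0.634 0.039] [6.0, 4.0]
top green 82 [344.8 212.2] [ 0.441 -0.268] [18.5, 12.6]
top green 58 [ 64.1 356.7] [0.016 0.561] [4.8, 13.2]
top blue 40 [272.9 140.2] [ 0.658 -0.053] [2.0, 17.0]
top blue 162 [272.5 151.2] [ 0.624 -0.051] [15.3, 10.3]
top blue 124 [384.7 209.7] [ 0.448 -0.388] [19.0, 19.0]
top blue 110 [180.1 221.9] [0.411 0.225] [13.1, 19.1]
scene red 24 [262.    2.3] [-1.337 -1.226] [12.3, 4.1]
scene red 104 [456.5  56.4] [-1.156  0.162] [4.9, 23.0]
scene red 132 [475.   60.5] [-1.158  0.258] [5.8, 23.5]
scene red 18 [447.9 176.3] [0.017 0.496] [1.8, 9.8]
scene red 135 [160.8 190.1] [ 0.673 -0.223] [11.0, 13.0]
scene red 256 [357.2 219.5] [0.421 0.351] [16.5, 23.3]
scene red 193 [254.  225.4] [0.633 0.12 ] [19.1, 13.9]
scene yellow 75 [485.2   1.3] [-2.395 -0.017] [4.0, 23.0]
scene yellow 213 [259.9 178.5] [ 0.422 -0.007] [14.4, 19.3]
scene yellow 208 [278.9 235.9] [0.628 0.204] [19.4, 14.6]
scene green 116 [196.9 155.9] [ 0.444 -0.268] [15.0, 13.0]
scene green 165 [230.5 215.5] [0.639 0.036] [18.9, 13.7]
scene blue 60 [171.2 148.3] [ 0.461 -0.377] [9.6, 15.8]
scene blue 164 [321.7 202.7] [0.414 0.225] [14.1, 21.2]
scene blue 152 [208.  206.1] [ 0.644 -0.048] [18.4, 13.3]
```

View pics/ct.png

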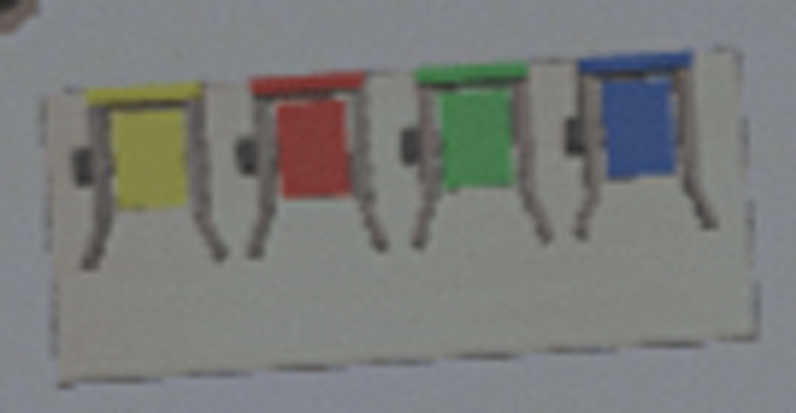

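View pics/cs.png

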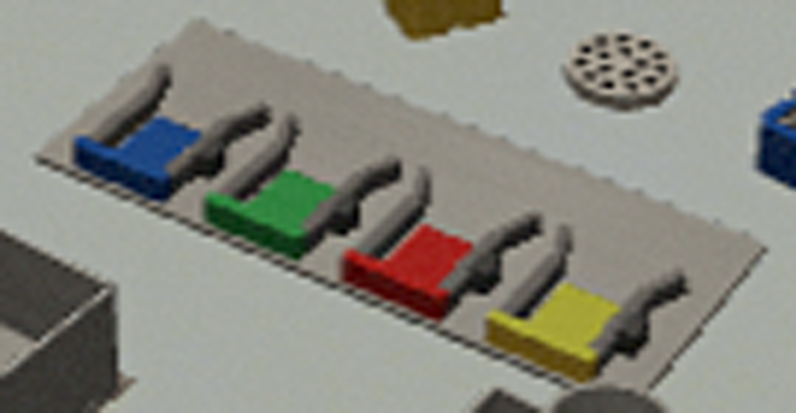

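The crops show flat coloured floor patches (yellow at about (150,160) in the top crop) with stop bars on the far edge. The ball housings sit on the +y side, and the row is turned a few degrees. Next I measure everything, with an overlay to check it.

```bash
cat >> vis.py <<'E'
def fgmask(im,c,r,thr=12,smax=255):
    """pixels differing in Lab from the local table colour inside a window"""
    u,v=np.round(c).astype(int);win=np.zeros(im.shape[:2],np.uint8);cv2.circle(win,(u,v),r,1,-1)
    L=cv2.cvtColor(cv2.GaussianBlur(im,(3,3),.6),cv2.COLOR_RGB2LAB).astype(float)
    bg=np.median(L[(win>0)],axis=0)
    d=np.abs(L-bg);m=((d[...,0]*.6+d[...,1]+d[...,2])>thr)&(win>0)
    m=cv2.morphologyEx(m.astype(np.uint8),cv2.MORPH_CLOSE,np.ones((5,5)))
    B=blobs(m,20);return max(B,key=lambda b:b[0])[2] if B else None
def rect(mask,z,n="top"):
    h=cv2.convexHull(cv2.findNonZero(mask))[:,0].astype(float)
    w=np.array([cast(p,z,n)[:2] for p in h])
    (c,sz,a)=cv2.minAreaRect((w*1000).astype(np.float32));c=np.array(c)/1000
    a=np.radians(a)+(np.pi/2 if sz[1]>sz[0] else 0)      # long side direction
    return c,(a+np.pi/2)%np.pi-np.pi/2,np.sort(sz)
def cassettes(im,n="top"):
    """colour-mask cassettes in world: centre,yaw,size; docks excluded by x>0.56"""
    out={}
    for c in HUE:
        k=cmask(im,c,80,35); k=cv2.morphologyEx(k,cv2.MORPH_CLOSE,np.ones((5,5)))
        for a,ce,m in blobs(k,60):
            p=cast(ce,.016,n)
            if not(.3<p[0]<.57 and abs(p[1])<.5): continue
            C,y,sz=rect(m,.016,n)
            if 33<sz[0]<62 and 50<sz[1]<88 and a<330: out.setdefault(c,[]).append((C.round(4),round(np.degrees(y),1),sz.round(0)))
    return out
E
python3 - <<'E'
from vis import *
t=cv2.imread("raw_top0.png")[:,:,::-1].copy();s=cv2.imread("raw_scene0.png")[:,:,::-1].copy()
for n,im in(("top",t),("scene",s)): print(n,cassettes(im,n))
for c in HUE:
  for n,im in(("top",t),("scene",s)):
    for a,ce,m in blobs(cmask(im,c,80,40),12):
        p=cast(ce,.006,n)
        if .57<p[0]<.7 and abs(p[1])<.3 : print(c,n,a,"z6",cast(ce,.006,n)[:2].round(4),"z22",cast(ce,.022,n)[:2].round(4), rect(m,.006,n)[1:])
dbg=t.copy()
for k,uv,z in(("medium",(346,347),.005),("coarse",(472,340),.005),("fine",(563,265),.005),("cover",(602,328),.006),("stand",(219,282),.006)):
  for n,im in(("top",t),("scene",s)):
    u=np.array(uv)*.64
    if n=="scene": u=proj(cast(u,z),n)
    m=fgmask(im,u,22 if k!="stand" else 30,16)
    c,y,sz=rect(m,z,n);print(k,n,c.round(4),sz.round(0))
    if n=="top": dbg[m>0]=(255,0,255)
dbg=dbg[130:250,90:440];cv2.imwrite("pics/dbg.png",cv2.resize(dbg[:,:,::-1],None,fx=2.28,fy=2.28))
from station import env
for z in(.0,.02,.2): print([env.ik([r,0.0,z],[0,1,0,0]) is not None for r in(.40,.405,.41,.415,.42,.425,.43)])
E
```

```text
top {'red': [(array([0.4182, 0.3495]), np.float64(-17.7), array([41., 60.]))], 'yellow': [(array([ 0.4198, -0.0114]), np.float64(-29.1), array([38., 59.]))], 'green': [(array([ 0.4414, -0.2693]), np.float64(17.9), array([41., 59.]))], 'blue': [(array([ 0.4481, -0.39  ]), np.float64(44.6), array([58., 59.])), (array([0.4105, 0.2253]), np.float64(-5.1), array([40., 59.]))]}
scene {'blue': [(array([ 0.4599, -0.3792]), np.float64(42.7), array([58., 72.]))]}
red top 56 z6 [0.6483 0.1183] z22 [0.6457 0.1172] (np.float64(-1.490813776224115), array([ 8.93241692, 57.7821579 ]))
red top 187 z6 [0.6146 0.1152] z22 [0.6123 0.1141] (np.float64(0.11454014499457021), array([35.49128342, 49.27494431]))
red scene 140 z6 [ 0.6638 -0.2323] z22 [ 0.6789 -0.2156] (np.float64(0.7646445484966242), array([42.19300461, 63.27435303]))
red scene 203 z6 [0.624  0.1135] z22 [0.6398 0.1243] (np.float64(-1.4918231975010388), array([62.98168182, 68.73439026]))
yellow top 53 z6 [0.6424 0.2022] z22 [0.6399 0.2002] (np.float64(-1.4677643500160746), array([ 8.53363228, 55.20566177]))
yellow top 187 z6 [0.6093 0.1989] z
[... 775 characters left out ...]
0022136140365129897), array([33.54459763, 48.99075699]))
blue scene 159 z6 [ 0.6349 -0.0558] z22 [ 0.6505 -0.0421] (np.float64(0.38513563762387193), array([60.76747131, 65.80942535]))
medium top [0.4108 0.1035] [48. 48.]
medium scene [0.4107 0.1067] [61. 72.]
coarse top [ 0.4246 -0.1378] [45. 48.]
coarse scene [ 0.4255 -0.1388] [59. 70.]
fine top [ 0.564  -0.3139] [46. 54.]
fine scene [ 0.5725 -0.3186] [59. 72.]
cover top [ 0.4476 -0.3921] [60. 67.]
cover scene [ 0.4449 -0.3917] [62. 81.]
stand top [0.5358 0.3472] [100. 100.]
stand scene [0.4955 0.3388] [101. 194.]
[True, True, True, True, True, True, True]
[True, True, True, True, True, True, True]
[True, True, True, True, True, True, True]
```

View pics/dbg.png

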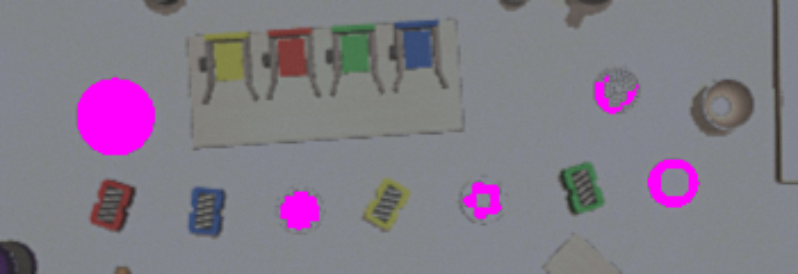

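Positions are consistent: dock spacing comes out at 252 mm over three gaps, as specified, and the row yaw is about 3.8°. I'll calibrate fingertip height with a guarded touch, then do the green cassette.

```bash
cat > act.py <<'E'
from vis import *
S=[-1.488,0.286,1.577,0,1.279,-0.15]
YAW=np.radians(3.8);DX=np.array([np.cos(YAW),np.sin(YAW)]);DY=np.array([-DX[1],DX[0]])
DOCK={"yellow":(.607,.1988),"red":(.6124,.115),"green":(.618,.0313),"blue":(.6236,-.0525)}  # home xy, z=.006
def q(a): return np.array([0,np.cos(a/2),np.sin(a/2),0])
def best(p,a):
    j=np.array(env.sense()["joint_pos"]);C=[]
    for k in(-1,0,1):
        s=env.ik(p,q(a+k*np.pi))
        if s is not None: C.append((abs(np.array(s)-j).max(),a+k*np.pi))
    return min(C)[1]
def go(xy,z,a): env.move_to([*xy,z],q(a))
def line(xy,z,v=.15): env.line_to([*xy,z],velocity=v)
def F(): return np.array(env.sense()["contact_force"])
def look(tag=None,n="top",move=True):
    if move: env.move_j(S)
    im=env.camera(n)
    if tag: cv2.imwrite(f"raw_{tag}.png",im[:,:,::-1])
    return im
def lift(z=.17):
    p=env.sense()["tool_pos"];line(p[:2],z,.3)
def touch(xy,a,opening,z0=.03):
    go(xy,z0+.05,a);env.grip(opening);line(xy,z0,.1);f0=F()[2]
    z=z0
    while z>-.03:
        z-=.0015;line(xy,z,.05)
        if F()[2]-f0>4: break
    r=env.sense()["tool_pos"][2];lift(.1);return r
def pick(xy,a,z,op,force=60,zup=.17):
    a=best([*xy,.17],a);go(xy,.17,a);env.grip(op);line(xy,z+.02,.3);line(xy,z,.08)
    env.grip(0.0,force);s=env.sense();print("gripped",round(s["opening"],3),round(s["grasp_force"],1));line(xy,zup,.2)
    return a
def push(c,xstart=-.122,z=.012,fmax=26):
    h=np.array(DOCK[c]);at=lambda x:h+DX*x
    env.grip(0.0);a=best([*at(xstart),.1],YAW);go(at(xstart),.12,a);line(at(xstart),z,.2);f0=F();x=xstart;log=[]
    while x<-.03:
        x+=.004 if x<-.066 else .001
        line(at(x),z,.05);f=-(F()-f0)[:2]@DX;log.append((round(x*1000),round(f,1)))
        if f>fmax: break
    p=env.sense()["tool_pos"];print("push end",((p[:2]-h)@DX).round(4),((p[:2]-h)@DY).round(4),log[-24:])
    line(at(x-.02),z,.1);lift(.17)
def dock(c,C,a,zp,op=.75):
    h=np.array(DOCK[c]);pick(C,a,zp,op);b=best([*(h-DX*.072),.12],YAW);go(h-DX*.072,.12,b)
    s=env.sense();print("carry",round(s["opening"],3),round(s["grasp_force"],1))
    line(h-DX*.072,zp+.008,.12);env.grip(op);lift(.12);push(c)
E
python3 - <<'E'
from act import *
env.move_to([.5,-.2,.15],q(0))
for o in(.85,.6,0.): print(o,touch((.5,-.2),0,o,.03 if o else .04))
im=look("top1");print(cassettes(im),env.sense()["t"])
E
```

```text
0.85 -0.008474269505842003
0.6 -0.003215994107692681
0.0 6.518882525474376e-05
{'red': [(array([0.4182, 0.3495]), np.float64(-17.7), array([41., 60.]))], 'yellow': [(array([ 0.42  , -0.0115]), np.float64(-29.1), array([38., 59.]))], 'green': [(array([ 0.4409, -0.2695]), np.float64(18.0), array([41., 58.]))], 'blue': [(array([ 0.4481, -0.39  ]), np.float64(44.6), array([58., 59.])), (array([0.4105, 0.2254]), np.float64(-5.1), array([40., 59.]))]} 28.8333
```

```bash
python3 - <<'E'
import re
s=open("act.py").read()
i=s.index("    env.grip(0.0);a=best([*at(xstart)");j=s.index("    p=env.sense()[\"tool_pos\"];print(\"push end\"")
s=s[:i]+'''    env.grip(0.0);a=best([*at(xstart),.1],YAW);go(at(xstart),.06,a);line(at(xstart),z,.25);f0=F();log=[];t0=env.sense()["t"]
    for x in [-.06,-.05]+list(np.arange(-.046,-.028,.002)):
        line(at(x),z,.12 if x<-.055 else .06);f=-(F()-f0)[:2]@DX;log.append((round(x*1000),round(f,1)))
        if f>fmax: break
    print("tpush",env.sense()["t"]-t0)
'''+s[j:]
s=s.replace("line(at(x-.02),z,.1);lift(.17)","line(at(x-.01),z,.15);lift(.12)")
open("act.py","w").write(s)
E
python3 - <<'E'
from act import *
import time
t0=env.sense()["t"]
C,a,_=cassettes(look(move=False))["green"][0]
dock("green",C,np.radians(a),.008)
print(env.sense()["t"]-t0);im=look("top2");print(cassettes(im),env.sense()["t"])
E
```

```text
gripped 0.454 61.1
carry 0.456 60.6
tpush 2.9833
push end -0.0409 0.0003 [(-60, np.float64(0.5)), (-50, np.float64(3.3)), (-46, np.float64(3.7)), (-44, np.float64(2.7)), (-42, np.float64(0.1)), (-40, np.float64(5.3)), (-38, np.float64(10.7)), (-36, np.float64(17.2)), (-34, np.float64(21.7)), (-32, np.float64(27.7))]
12.975000000000001
{'red': [(array([0.4182, 0.3495]), np.float64(-17.7), array([41., 60.]))], 'yellow': [(array([ 0.4198, -0.0114]), np.float64(-29.1), array([38., 59.]))], 'blue': [(array([ 0.4481, -0.39  ]), np.float64(44.6), array([58., 59.])), (array([0.4105, 0.2253]), np.float64(-5.1), array([40., 59.]))]} 44.7167
```

Green clicked home: the push force rose, dropped to zero at the snap, then hit the stop at x=-41, exactly as expected. Next the other three, re-measuring before each.

```bash
python3 - <<'E'
from act import *
for i,c in enumerate(("yellow","blue","red")):
    im=look(f"top3{c}",move=i>0);L=[d for d in cassettes(im).get(c,[]) if d[2][0]<50];print(c,L)
    C,a,_=L[0];dock(c,C,np.radians(a),.008)
    o=env.sense()
im=look("top4");print(cassettes(im),env.sense()["t"])
cv2.imwrite("pics/ct4.png",cv2.resize(im[130:200,165:300,::-1],None,fx=5.9,fy=5.9,interpolation=cv2.INTER_CUBIC))
E
```

```text
yellow [(array([ 0.4198, -0.0115]), np.float64(-29.7), array([38., 59.]))]
gripped 0.455 61.2
carry 0.448 60.4
tpush 2.983400000000003
push end -0.0414 0.0001 [(-60, np.float64(0.1)), (-50, np.float64(3.9)), (-46, np.float64(4.9)), (-44, np.float64(2.2)), (-42, np.float64(0.8)), (-40, np.float64(5.8)), (-38, np.float64(12.0)), (-36, np.float64(16.2)), (-34, np.float64(21.9)), (-32, np.float64(28.6))]
blue [(array([0.434 , 0.2376]), np.float64(-5.1), array([40., 59.]))]
gripped 0.456 61.0
carry 0.451 60.6
tpush 2.983400000000003
push end -0.0407 0.0002 [(-60, np.float64(1.1)), (-50, np.float64(2.4)), (-46, np.float64(2.5)), (-44, np.float64(3.6)), (-42, np.float64(0.7)), (-40, np.float64(4.7)), (-38, np.float64(10.8)), (-36, np.float64(16.8)), (-34, np.float64(24.0)), (-32, np.float64(29.8))]
red [(array([0.4182, 0.3495]), np.float64(-17.7), array([41., 60.]))]
gripped 0.449 61.4
carry 0.455 60.9
tpush 2.9833
push end -0.0411 0.0003 [(-60, np.float64(-0.4)), (-50, np.float64(2.7)), (-46, np.float64(4.5)), (-44, np.float64(2.7)), (-42, np.float64(0.3)), (-40, np.float64(5.5)), (-38, np.float64(11.7)), (-36, np.float64(15.7)), (-34, np.float64(20.1)), (-32, np.float64(27.1))]
{'blue': [(array([ 0.4481, -0.39  ]), np.float64(44.6), array([58., 59.]))]} 96.425
```

View pics/ct4.png

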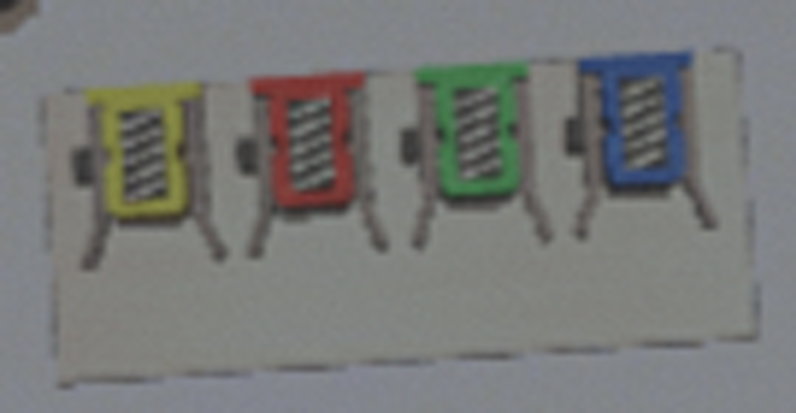

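All four are home against their own stops, with grooves at the balls. The blue one had been knocked aside and was re-found. Now the disc positions.

```bash
cat >> act.py <<'E'
def disc(im,xy,z=.010):
    """darkness-weighted centroid of the holes"""
    u=proj([*xy,z]);g=cv2.cvtColor(im,cv2.COLOR_RGB2GRAY).astype(float)
    yy,xx=np.mgrid[:g.shape[0],:g.shape[1]]
    for _ in range(4):
        w=np.hypot(xx-u[0],yy-u[1])<11.5;ring=(np.hypot(xx-u[0],yy-u[1])<17)&~w
        d=np.clip(np.median(g[ring])-8-g,0,None)*w;u=np.array([(d*xx).sum(),(d*yy).sum()])/d.sum()
    return cast(u,z)[:2]
def bluering(im):
    B=[b for b in blobs(cmask(im,"blue",80,35),60) if (lambda p:p[0]<.57 and -.6<p[1]<.5)(cast(b[1],.01))]
    return [rect(b[2],.009)[0::2] for b in B]
def stand(im):
    h,s,v=cv2.split(cv2.cvtColor(im,cv2.COLOR_RGB2HSV));k=((h<20)&(s>80)).astype(np.uint8)
    u=proj([.536,.347,.012]).astype(int);k[:, :u[0]-25]=0;k[:,u[0]+25:]=0;k[:u[1]-25]=0;k[u[1]+25:]=0
    return rect(max(blobs(k),key=lambda b:b[0])[2],.007)
E
python3 - <<'E'
from act import *
im=cv2.imread("raw_top4.png")[:,:,::-1].copy()
D={"coarse":(.425,-.138),"medium":(.411,.1035),"fine":(.566,-.315)}
dbg=im.copy()
for k in D: 
    p=disc(im,D[k]);print(k,p.round(4))
    o=np.array([proj([p[0]+.031*np.cos(t),p[1]+.031*np.sin(t),.01]) for t in np.linspace(0,6.28,40)])
    D[k]=o
print(bluering(im),stand(im))
b=cv2.resize(dbg[:,:,::-1],None,fx=5,fy=5,interpolation=cv2.INTER_CUBIC)
for o in D.values(): cv2.polylines(b,[np.round(o*5+2).astype(np.int32)],True,(0,0,255),1)
t=[b[int(o[:,1].mean()*5)-120:int(o[:,1].mean()*5)+120,int(o[:,0].mean()*5)-120:int(o[:,0].mean()*5)+120] for o in D.values()]
cv2.imwrite("pics/discs.png",np.hstack(t))
E
```

```text
coarse [ 0.4246 -0.1381]
medium [0.4115 0.103 ]
fine [ 0.5692 -0.3143]
[(array([ 0.44827591, -0.39205487]), array([58.18070602, 59.33634949]))] (array([0.53572455, 0.3484393 ]), np.float64(-1.568697336876176), array([93.92053223, 96.59364319]))
```

View pics/discs.png

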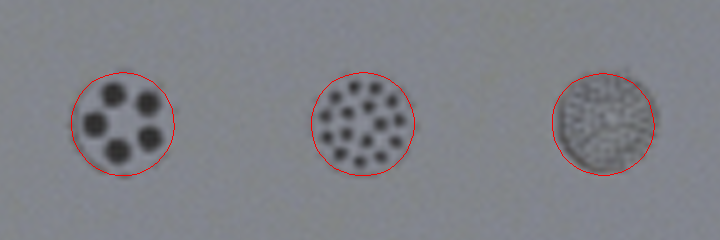

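The fitted rings match the discs to about 1 mm, so coarse is next, with a two-way centring grip.

```bash
cat >> act.py <<'E'
ST=np.array([.5358,.3478])
def putdisc(xy,h,zg=-.004):
    xy=np.array(xy);t0=env.sense()["t"];a0=np.arctan2(xy[1],xy[0])
    a=best([*xy,.12],a0);go(xy,.08,a);env.grip(.95);line(xy,zg,.2);env.grip(0,30);o1=env.sense()["opening"]
    env.grip(.95);line(xy,.025,.2);b=best([*xy,.025],a+np.pi/2);go(xy,.025,b);line(xy,zg,.2);env.grip(0,60);s=env.sense()
    print("grips",round(o1,3),round(s["opening"],3),round(s["grasp_force"],1))
    if not .66<s["opening"]<.8: raise SystemExit("bad grip")
    line(xy,.11,.25);c=best([*ST,.11],b+np.arctan2(ST[1],ST[0])-a0);go(ST,.11,c);s=env.sense();print("carry",round(s["opening"],3),round(s["grasp_force"],1))
    line(ST,.012+h+zg+.012,.2);f0=F()[2];line(ST,.012+h+zg+.001,.05);print("dF",round(F()[2]-f0,1))
    env.grip(.95);line(ST,.13,.3);print("dt",env.sense()["t"]-t0)
E
python3 - <<'E'
from act import *
putdisc((.4246,-.1381),0.)
im=look("top5");print(disc(im,ST,.022),disc(im,(.4115,.103)),env.sense()["t"])
E
```

```text
grips 0.707 0.696 64.2
carry 0.687 64.6
dF 0.4
dt 10.758300000000006
[0.53710901 0.34585797] [0.41154159 0.10308937] 110.975
```

```bash
python3 - <<'E'
from act import *
putdisc((.4115,.103),.010)
im=look("top6");print(disc(im,(.569,-.315)),env.sense()["t"])
sc=env.camera("scene")
u=np.round(proj([*ST,.03])).astype(int);v=np.round(proj([*ST,.03],"scene")).astype(int)
f=lambda i,u:cv2.resize(i[u[1]-25:u[1]+25,u[0]-25:u[0]+25,::-1],(390,390),interpolation=cv2.INTER_CUBIC)
cv2.imwrite("pics/st6.png",np.hstack([f(im,u),f(sc,v)]))
E
```

```text
grips 0.706 0.693 64.1
carry 0.694 64.6
dF 1.8
dt 10.1083
[ 0.56900169 -0.3139859 ] 124.875
```

View pics/st6.png

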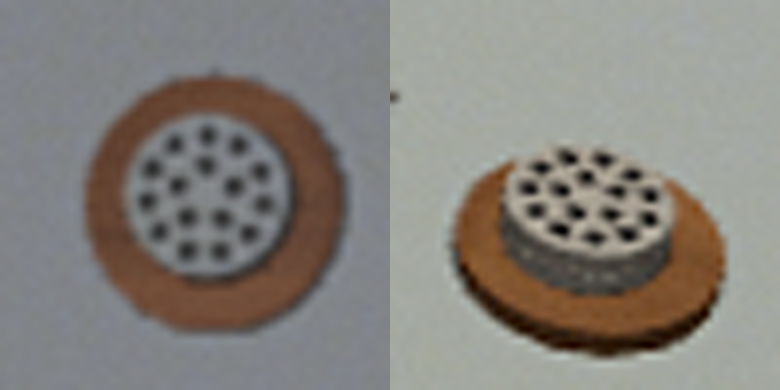

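Coarse and medium are stacked concentrically on the stand; the apparent offset is parallax from the height. Fine and cover follow.

```bash
python3 - <<'E'
from act import *
putdisc((.569,-.3147),.020)
putdisc((.448,-.3925),.030)
im=look("top7");sc=env.camera("scene");print(env.sense()["t"])
u=np.round(proj([*ST,.03])).astype(int);v=np.round(proj([*ST,.03],"scene")).astype(int)
f=lambda i,u:cv2.resize(i[u[1]-25:u[1]+25,u[0]-25:u[0]+25,::-1],(390,390),interpolation=cv2.INTER_CUBIC)
cv2.imwrite("pics/st7.png",np.hstack([f(im,u),f(sc,v)]))
cv2.imwrite("pics/top7.png",cv2.resize(im[:,:,::-1],(800,600),interpolation=cv2.INTER_CUBIC))
E
```

```text
grips 0.705 0.694 64.9
carry 0.695 64.5
dF 2.0
dt 10.441700000000012
grips 0.707 0.7 64.8
carry 0.695 64.5
dF 0.0
dt 11.258299999999991
150.4667
```

View pics/st7.png

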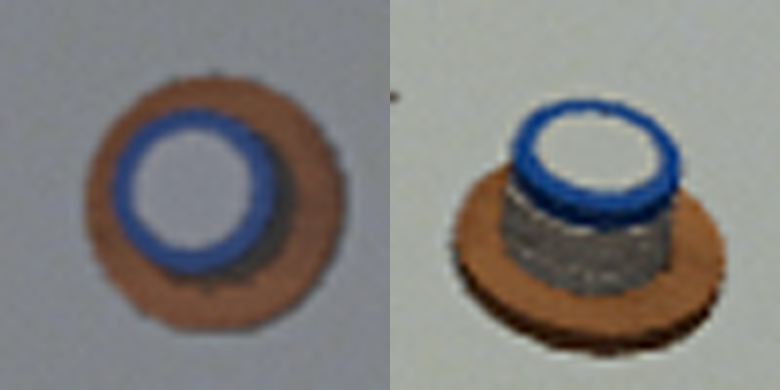

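View pics/top7.png

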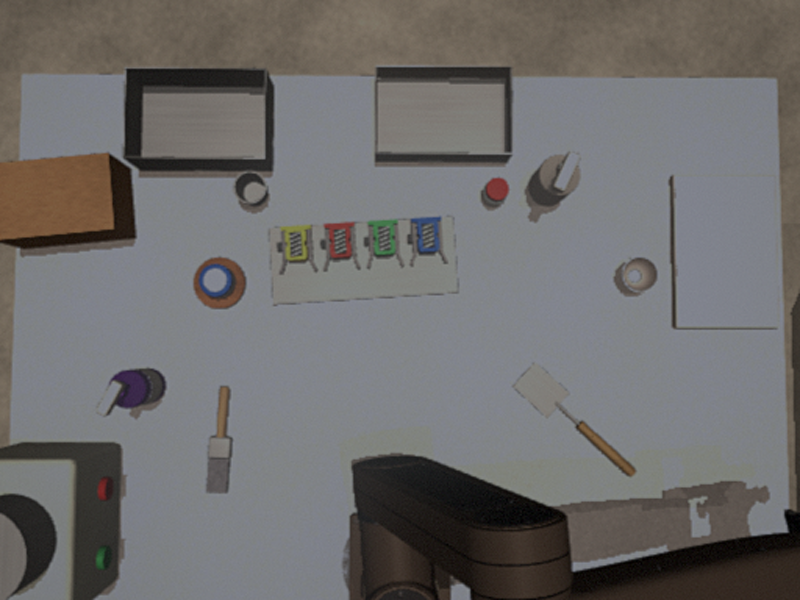

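```bash
python3 - <<'E'
from act import *
im=cv2.imread("raw_top7.png")[:,:,::-1].copy()
for b in blobs(cmask(im,"blue",80,35),60):
    if np.hypot(*(cast(b[1],.05)[:2]-ST))<.06: print(rect(b[2],.05))
g=cv2.imread("raw_top6.png")[:,:,::-1].copy();h,s,v=cv2.split(cv2.cvtColor(g,cv2.COLOR_RGB2HSV))
u=proj([*ST,.032]);yy,xx=np.mgrid[:384,:512];k=((s<70)&(np.hypot(xx-u[0],yy-u[1])<14)).astype(np.uint8)
print(rect(max(blobs(k),key=lambda b:b[0])[2],.030))
E
```

```text
(array([0.5364693 , 0.34448254]), np.float64(0.01656071119406266), array([58.45006561, 58.95637894]))
(array([0.53672931, 0.34469058]), np.float64(0.013820548338074667), array([62.29021454, 62.7885704 ]))
```

```bash
python3 - <<'E'
from act import *
def ctr(k,z,n):
    m=max(blobs(k.astype(np.uint8)),key=lambda b:b[0])[2]
    h=cv2.convexHull(cv2.findNonZero(m))[:,0]
    w=np.array([cast(p,z,n)[:2]*1000 for p in h],np.float32);e=cv2.fitEllipse(w);return np.round(e[0],1),np.round(e[1],1)
yy,xx=np.mgrid[:384,:512]
near=lambda n,z,r:np.hypot(*(np.stack([xx,yy])-proj([*ST,z],n)[:,None,None]))<r
ims={("top",0):cv2.imread("raw_top0.png"),("scene",0):cv2.imread("raw_scene0.png"),("top",7):cv2.imread("raw_top7.png"),("scene",7):env.camera("scene")[:,:,::-1].copy()}
for n in("top","scene"):
    h,s,v=cv2.split(cv2.cvtColor(ims[n,0],cv2.COLOR_BGR2HSV));w=(h<20)&(s>80)&near(n,.012,30)
    print(n,"vpct",np.percentile(v[w],[5,25,50,75]))
    print(" stand all z6",ctr(w,.006,n)," top z12",ctr(w&(v>.75*np.percentile(v[w],60)),.012,n))
    h,s,v=cv2.split(cv2.cvtColor(ims[n,7],cv2.COLOR_BGR2HSV));bl=(h>100)&(h<128)&(s>100)
    print(" white z54",ctr((s<70)&(v>90)&near(n,.054,8.5),.054,n)," blue top",ctr(bl&near(n,.054,16)&(v>70 if n=="scene" else v>0),.052,n))
print(env.sense()["t"])
E
```

```text
top vpct [ 95.65 100.   103.   106.  ]
 stand all z6 (array([535.1, 348.7]), array([96.7, 97.4]))  top z12 (array([534.6, 347.4]), array([96.3, 97. ]))
 white z54 (array([536.5, 346.1]), array([42.4, 43.5]))  blue top (array([536.4, 345.3]), array([58.6, 59.8]))
scene vpct [ 51. 117. 126. 130.]
 stand all z6 (array([533.6, 350.1]), array([ 98.5, 111.5]))  top z12 (array([535.2, 350.5]), array([97.5, 97.6]))
 white z54 (array([535.4, 348.6]), array([42.5, 43.7]))  blue top (array([535.1, 347.8]), array([58.7, 61.6]))
150.5167
```

The stack is within about 2 mm of the stand centre in both views, and the discs sit on one axis. The bystander objects have not moved, so I'm handing in.

```bash
python3 -c "
from station import env
print(env.hand_in())"
```

```text
the job is handed in; nothing more can be done
None
```

I handed the job in at about 150 s; no verdict came back. All four cassettes are clicked home in their own-colour docks, and coarse, medium, fine and cover are stacked about 2 mm off the stand's centre.

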